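Sweep the pulled fader caps off the service board into the parts tray

TASK

The four black fader caps pulled off the mixing console lie on the raised service board: use the closed fingers like a brush to sweep them along the board and over its open end so that they all drop into the open parts tray standing there (not onto the lidded case at the other end). Only push the caps, never pick them up or carry them, and leave the jar on the board and the mug, tape roll and screwdriver around it where they are.

Things in the scene. Friction and masses are not known exactly. Their poses are not given: they have to be found in the camera images.
- board: Fixed plywood service board, 220 mm along its x, 280 mm along its y; its top face is 60 mm above the work surface. Origin at the centre of its underside, on the work surface. Along its two long edges (x = -106 and +106 mm) runs a lip 8 mm wide and 8 mm high; the ends at y = -140 and +140 mm are open, without lip. Its place varies by about 20 cm from run to run and it is turned up to 0.3 rad; its +x side is the far one from the robot.
- tray: Fixed open aluminium parts tray, 236 mm along its x, 106 mm along its y, 54 mm high, walls and floor 3 mm, so its rim lies 6 mm below the board's top. Origin at the centre of its underside. It stands against one open end of the board, 1 mm off it, either at board y = +194 or -194 mm, with the same yaw as the board.
- case: Fixed lidded grey plastic case with two steel catches, 236 x 106 mm and 66 mm high, shut, at the board's other end (board y = -194 or +194 mm), same yaw. Origin at the centre of its underside. Nothing belongs on it.
- cap0_mid (a point): Centre of a loose black plastic fader cap, 26 x 14 mm and 14 mm high with a saddle-shaped top and a white line across, 12 to 18 g; this point is half-way up (7 mm above its underside), x along its 26 mm. It starts upright on the board, turned anyhow; caps slide freely and may turn or tip when pushed. The four caps are alike.
- cap1_mid (a point): Centre of a loose black plastic fader cap, 26 x 14 mm and 14 mm high with a saddle-shaped top and a white line across, 12 to 18 g; this point is half-way up (7 mm above its underside), x along its 26 mm. It starts upright on the board, turned anyhow; caps slide freely and may turn or tip when pushed. The four caps are alike.
- cap2_mid (a point): Centre of a loose black plastic fader cap, 26 x 14 mm and 14 mm high with a saddle-shaped top and a white line across, 12 to 18 g; this point is half-way up (7 mm above its underside), x along its 26 mm. It starts upright on the board, turned anyhow; caps slide freely and may turn or tip when pushed. The four caps are alike.
- cap3_mid (a point): Centre of a loose black plastic fader cap, 26 x 14 mm and 14 mm high with a saddle-shaped top and a white line across, 12 to 18 g; this point is half-way up (7 mm above its underside), x along its 26 mm. It starts upright on the board, turned anyhow; caps slide freely and may turn or tip when pushed. The four caps are alike.
- jar: Small loose amber glass jar with a steel cap, 36 mm in diameter, 50 mm high, 90 g, standing on the board near the far lip (board x = +74 to +80 mm). Origin at the centre of its underside. To be left alone.
- mug: White ceramic mug, 76 mm in diameter, 90 mm high, standing on the table beyond the board. Origin at the centre of its underside. To be left alone.
- tape: Roll of grey tape, 100 mm in diameter, 48 mm high, lying flat on the table beyond the board. Origin at the centre of its underside. To be left alone.
- driver: Screwdriver with a red handle, about 190 mm long and 26 mm thick, lying on the table on the robot's side of the board, roughly along the board's y. Origin near its middle on the table. To be left alone.
Mind the look-alikes: they are no part of the job. Leave any blue look-alike of the part that bears cap2_mid alone. Leave any blue look-alike of the part that bears cap3_mid alone.

How it is judged (in metres and radians):
At the end, for the whole second after the job is handed in: All four caps lie at rest inside the open tray: centres within its walls and below its rim (54 mm); jar, mug, tape roll and screwdriver within 20 mm of where they were, jar and mug upright (x of cap0_mid in the frame of tray between -0.117 and 0.117 m and y of cap0_mid in the frame of tray between -0.052 and 0.052 m and z of each of cap0_mid, cap1_mid, cap2_mid, cap3_mid in the frame of tray below 0.054 m and linear speed of each of cap0, cap1, cap2, cap3 below 0.03 m/s and x of cap1_mid in the frame of tray between -0.117 and 0.117 m and y of cap1_mid in the frame of tray between -0.052 and 0.052 m and x of cap2_mid in the frame of tray between -0.117 and 0.117 m and y of cap2_mid in the frame of tray between -0.052 and 0.052 m and x of cap3_mid in the frame of tray between -0.117 and 0.117 m and y of cap3_mid in the frame of tray between -0.052 and 0.052 m and distance of each of jar, mug, tape, driver from where it was at the start of the episode below 0.02 m and angle between each of jar, mug's own z axis and vertical below 0.2 rad); the robot touches nothing.
It fails at once if a cap is lifted: its centre more than 30 mm above the board's top (height (world z) of any of cap0_mid, cap1_mid, cap2_mid, cap3_mid above 0.09 m).
It fails at once if the jar on the board is pushed more than 20 mm or tipped (distance of jar from where it was at the start of the episode above 0.02 m or angle between jar's own z axis and vertical above 0.35 rad).
It fails at once if the mug, tape roll or screwdriver is moved more than 20 mm (distance of any of mug, tape, driver from where it was at the start of the episode above 0.02 m).
It also fails if it takes over 64 s, if anything falls off the work surface, if the arm or the gripper's body presses on something with over 40 N, if the wrist force passes 120 N, or if a joint passes its speed limit or range.

ROBOT

A 6-joint arm with a two-finger parallel gripper is mounted at the origin on the work surface. World frame = base frame: x ahead of the robot, y to its left, z up, the work surface at z = 0. Lengths are in m, angles in degrees, forces in N, time in s.
With the tool pointing down it reaches from about 0.4 to 0.825 m from the base axis. Payload 7 kg.
Tool frame: the origin (TCP) lies midway between the tips of the shut fingers; the grasp point (between the pads) lies 19 mm behind it; z points along the fingers, y is the line along which they close (so a half turn about z gives the same grasp; the last joint's range is limited). The gripper opens to 88 mm and grips with 3 to 60 N. Pads are 19 mm wide; open, the fingers measure 130 mm over their backs; the gripper's body (78 mm by 193 mm) begins 47 mm behind the grasp point.
Start: joints at [93.57, 20.546, 0.682, 0, -70.136, -16.507], TCP at [0.151, 0.658, 0.227] pointing down, gripper open.
Joint ranges: [-176.03, 176.03], [-82.01, 121.73], [-58.28, 71.71], [-173.87, 95.51], [-174.79, -0.11], [-173.66, 173.66]. Speed limits (degrees/s): [136.94, 136.94, 172.46, 180, 180, 180].

INTERFACE

Orientations are given as [roll, pitch, yaw] about the fixed x, y, z axes, in that order (R = Rz(yaw) Ry(pitch) Rx(roll)).
In Python, from plant import telemetry, viewer, workorder gives the robot as it stands. The module is installed in compiled form; this text tells all that it offers.
- The arm moves only by the tool carry_out, never from a script. Its argument "rows" is a list of rows, each a list of 6 numbers: the shift along the tool's x, y, z in m, then the turn, a rotation vector about the tool's x, y, z in rad. In form: [[tx, ty, tz, ax, ay, az], ...]. A call has 1 to 8 rows; each row is the pose to reach, as a shift and turn from the pose commanded when the call began, along the tool's axes at that moment; what a row does not reach only later rows make up. A row lasts 1/8 s, in which the tool goes at most 62.5 mm and 10.7 degrees, less where a joint would pass 70% of its speed; a pose out of reach is approached as far as the arm can. A call with a gripper value outside its range is refused whole. "grip" is the gripper's target within -1 to 1 (fully open at 1, half-way at 0, shut at -1), set as the call begins (left out, the last holds). The fingers move at their own pace and stop on an object; the grip force is fixed at half the most. Time passes only in rows, so rows that repeat a pose let the fingers close. It gives the time, the measured TCP pose, the force, the opening and the grip force at its end, in the units of the state.
- telemetry.get_obs(): the state, without advancing time (a new reading comes with each control period).
- viewer.snapshot(name): name is "scene" or "top"; returns the picture (420x560x3 uint8, red, green, blue); there is no depth.
- viewer.camera_info(name): a dict with "intrinsics" (3x3 intrinsics, pixels), "extrinsics" (4x4, takes a point from camera to world coordinates). Camera axes: x right, y down, z forward; pixel columns grow to the right and rows downward; lengths in m; the calibration is good to about 2 mm. A picture is of the moment at which its call begins. camera_info takes no time and is no camera call.
- workorder.close_job(): hands the job in; it is judged then, once.
The state is a dict: "clock": time; "joint_pos": joint angles; "qvel": joint speeds; "tau": joint torques, N m; "tool_pos": TCP position; "orientation": TCP orientation; "force": force on the tool from outside, world axes, zero at the start; "moment": the same for the moment, N m; "opening": finger opening in m; "gripper_force": force on a finger pad.
Only numpy, scipy, OpenCV 4.12 (cv2) and the standard library are available. Lean on these libraries where they do the work, as an engineer would, in place of code of your own. Each camera call takes 0.05 s, during which the arm holds its last target. There are 200 camera calls.

## Working session

There is one attempt and no reset: what is moved stays moved. The work goes in short steps, Python scripts to look and compute and a tool call to move; the robot and the scene stay as the last step left them, time stands still between calls to the robot, and variables do not carry over. Pictures are saved under pics/ and viewed, at most 10 in all, crops included, and the job is handed in when it is done.

Besides the shell and the picture viewer there is one more tool, called after "Call:" as a command line: name --pt "numbers of a row" for each row, then --argument value for the rest. carry_out: Moves the arm, as the interface text tells. Its arguments: {"type":"object","properties":{"rows":{"type":"array"},"grip":{"type":"number"}},"required":["rows"]}

```bash
mkdir -p pics
python3 - <<'E'
from plant import telemetry, viewer
import cv2,numpy as np
for n in("top","scene"):
    cv2.imwrite(f"pics/{n}0.png",viewer.snapshot(n)[:,:,::-1])
    c=viewer.camera_info(n);print(n,np.round(c["intrinsics"],1).tolist(),np.round(c["extrinsics"],4).tolist())
o=telemetry.get_obs();print(o["clock"],o["tool_pos"],o["orientation"],o["opening"])
E
```

```text
top [[482.4, 0.0, 271.4], [0.0, 482.4, 215.9], [0.0, 0.0, 1.0]] [[0.0039, -0.9989, 0.0467, 0.4948], [-1.0, -0.0042, -0.0071, 0.034], [0.0073, -0.0467, -0.9989, 1.0027], [0.0, 0.0, 0.0, 1.0]]
scene [[421.3, 0.0, 279.5], [0.0, 421.3, 207.7], [0.0, 0.0, 1.0]] [[0.7846, 0.5144, -0.3462, 0.8311], [0.62, -0.6485, 0.4415, -0.2958], [0.0026, -0.5611, -0.8278, 0.6938], [0.0, 0.0, 0.0, 1.0]]
0.1 [0.15101842 0.6574454  0.22571428] [ 1.79914898e+02 -7.25235752e-03 -1.29427003e+01] 0.08766982408260192
```

View pics/top0.png

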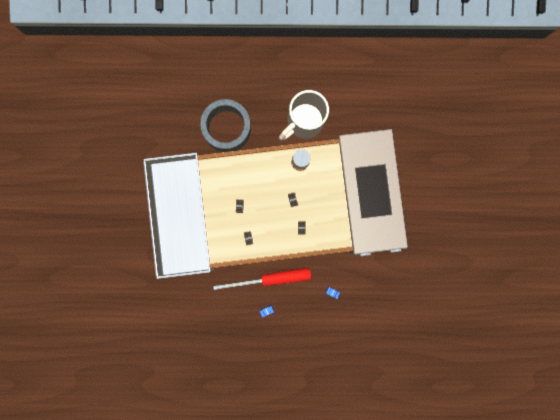

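View pics/scene0.png

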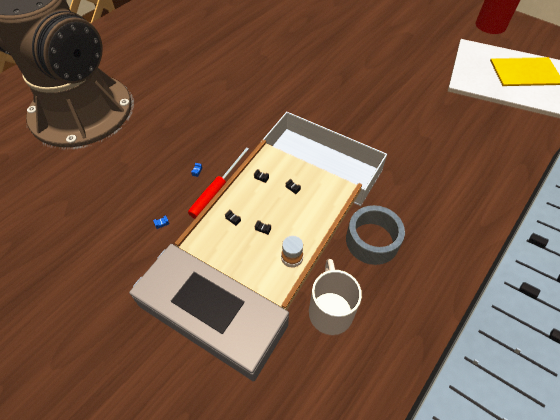

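The top view shows the tray on the left (world +y) and the case on the right. The caps are at about (240,206), (249,238), (293,200) and (302,228), and the jar is at (302,158). The scene view agrees, and the two blue look-alikes lie on the table near the robot.

```bash
cat > h.py <<'E'
from plant import telemetry, viewer
import cv2,numpy as np
def px(uv,z,n="top"):
    c=viewer.camera_info(n);K=np.array(c["intrinsics"]);T=np.array(c["extrinsics"])
    d=T[:3,:3]@np.linalg.solve(K,[*uv,1]);s=(z-T[2,3])/d[2];return T[:3,3]+s*d
def blobs(im,lo=60,area=(25,250)):
    m=(im.max(2)<lo).astype(np.uint8)
    n,l,s,c=cv2.connectedComponentsWithStats(m);return [(c[i],s[i,4]) for i in range(1,n) if area[0]<s[i,4]<area[1]]
E
python3 - <<'E'
from h import *
im=viewer.snapshot("top")
# tray rim outer corners and case outer corners
tr=[px(p,.054)[:2] for p in[(145,159),(197,154),(210,271),(157,277)]]
ca=[px(p,.066)[:2] for p in[(340,136),(391,130),(406,247),(355,253)]]
for q in(tr,ca): print(np.round(q,3).tolist(),[round(float(np.linalg.norm(q[i]-q[(i+1)%4])),3) for i in range(4)])
t=np.mean(tr,0);c=np.mean(ca,0);d=t-c;print("len",np.linalg.norm(d),"want .388")
o=(t+c)/2;by=d/np.linalg.norm(d);bx=np.array([by[1],-by[0]]);yaw=np.degrees(np.arctan2(bx[1],bx[0]))
print("board",o,"yaw",yaw)
np.save("b.npy",np.array([o,bx,by]))
for c0,a in blobs(im):
    p=px(c0,.07)[:2];r=p-o; 
    if abs(r@bx)<.12 and abs(r@by)<.15: print("cap",c0.round(1),a,p.round(3),"board",(r@bx).round(3),(r@by).round(3))
for uv in[(302,158)]:
    p=px(uv,.11)[:2];r=p-o;print("jar",p.round(3),r@bx,r@by)
E
```

```text
[[0.651, 0.277], [0.661, 0.175], [0.431, 0.147], [0.419, 0.25]] [0.103, 0.232, 0.104, 0.234]
[[0.696, -0.107], [0.709, -0.207], [0.479, -0.234], [0.467, -0.135]] [0.101, 0.231, 0.1, 0.231]
len 0.3860549564062706 want .388
board [0.56411664 0.02075012] yaw 7.060247819136168
jar [ 0.645 -0.029] 0.07405668609683283 -0.05936271258228735
```

Run:
```python
from h import *
im=viewer.snapshot("top").astype(int)
o,bx,by=np.load("b.npy")
for u,v in[(240,206),(249,238),(293,200),(302,228)]:
    w=im[v-10:v+11,u-10:u+11].max(2)<110;yy,xx=np.nonzero(w)
    c=(u-10+xx.mean(),v-10+yy.mean());p=px(c,.07)[:2];r=p-o
    print(np.round(c,1),w.sum(),p.round(3),"board",(r@bx).round(3),(r@by).round(3))
def W(x,y): return (o+x*bx+y*by).round(3)
o2=telemetry.get_obs();print(o2["joint_pos"],o2["tool_pos"],W(0,-.1),bx,by)
```

```text
[239.1 205.4] 55 [0.559 0.09 ] board 0.003 0.069
[248.1 237.7] 51 [0.496 0.072] board -0.061 0.059
[292.4 199.6] 59 [ 0.57  -0.013] board 0.002 -0.035
[301.4 227.4] 58 [ 0.516 -0.031] board -0.054 -0.045
[ 9.35681014e+01  2.05748948e+01  6.52807649e-01 -9.33785546e-03
 -7.01354853e+01 -1.65054101e+01] [0.15111141 0.65756644 0.22598792] [ 0.576 -0.078] [0.99241745 0.12291296] [-0.12291296  0.99241745]
```

Call:
carry_out --pt "0.036 0.038 0 0 0 0.15" --pt "0.072 0.076 0 0 0 0.3" --pt "0.108 0.114 0 0 0 0.45" --pt "0.144 0.152 0 0 0 0.6" --pt "0.18 0.19 0 0 0 0.75" --pt "0.216 0.228 0 0 0 0.9" --pt "0.252 0.266 0 0 0 1.06" --pt "0.288 0.304 0 0 0 1.222" --grip -1

```text
clock: 1.2
tool_pos: [0.3643, 0.2955, 0.2268]
orientation: [-180.0, 0.0, -83.2]
force: [1.7, -0.4, -0.5]
opening: 0.0134
gripper_force: 0.0
```

```bash
cat >> h.py <<'E'
def to(x,y,z):
    ob=telemetry.get_obs();o,bx,by=np.load("b.npy");from scipy.spatial.transform import Rotation as R
    Rt=R.from_euler("xyz",ob["orientation"],degrees=True).as_matrix()
    D=np.array([*(o+x*bx+y*by),z])-ob["tool_pos"]
    r=np.array(ob["tool_pos"])[:2]-o
    print("t",ob["clock"],"tcp",ob["tool_pos"].round(4),"board",(r@bx).round(4),(r@by).round(4),ob["orientation"].round(2),"F",np.round(ob["force"],1),"op",ob["opening"])
    print("shift",(Rt.T@D).round(4))
E
python3 -c "
from h import *
to(.002,-.085,.12)"
```

```text
t 1.2 tcp [0.3643 0.2955 0.2268] board -0.1645 0.2972 [-1.7998e+02  2.0000e-02 -8.3230e+01] F [ 1.7 -0.4 -0.5] op 0.013375725852894841
shift [ 0.3814 -0.1684  0.1067]
```

Call:
carry_out --pt "0.05 -0.022 0 0 0 0" --pt "0.1 -0.044 0.02 0 0 0" --pt "0.15 -0.066 0.03 0 0 0" --pt "0.2 -0.088 0.04 0 0 0" --pt "0.25 -0.11 0.06 0 0 0" --pt "0.3 -0.132 0.08 0 0 0" --pt "0.34 -0.15 0.09 0 0 0" --pt "0.381 -0.168 0.1 0 0 0"

```text
clock: 2.2
tool_pos: [0.5778, -0.062, 0.1259]
orientation: [180.0, -0.0, -83.0]
force: [0.6, 0.6, -0.4]
opening: 0.0004
gripper_force: 0.0
```

Call:
carry_out --pt "0 0 0 0 0 0" --pt "0 0 0 0 0 0"

```text
clock: 2.45
tool_pos: [0.5769, -0.0606, 0.1263]
orientation: [180.0, 0.0, -83.0]
force: [0.2, -0.2, -0.0]
opening: 0.0001
gripper_force: 0.0
```

```bash
python3 -c "
from h import *
to(.002,-.085,.064)
cv2.imwrite('pics/t1.png',cv2.resize(viewer.snapshot('scene')[100:340,140:420,::-1],(700,600)))"
```

```text
t 2.45 tcp [ 0.5769 -0.0606  0.1263] board 0.0027 -0.0823 [179.96   0.   -83.  ] F [ 0.2 -0.2 -0. ] op 0.0001390579584845728
shift [0.0027 0.0007 0.0623]
```

View pics/t1.png

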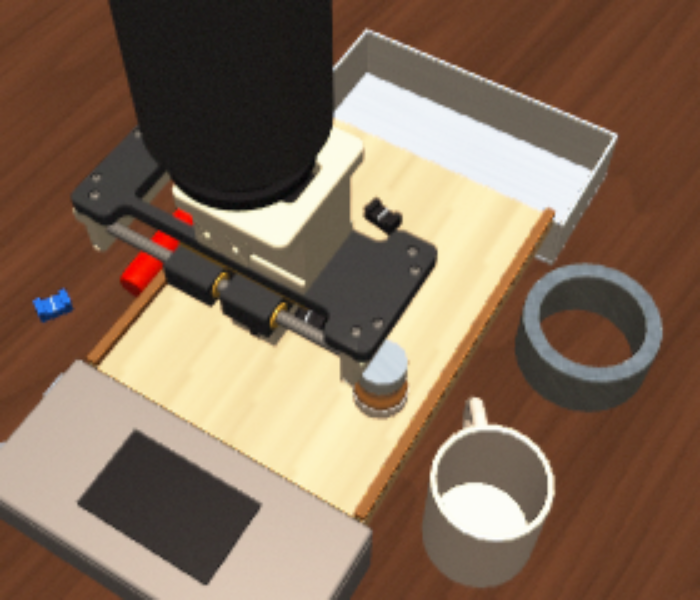

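The brush is in place behind the mid-column caps and the gripper body clears the jar top by about 20 mm. I'll descend next.

Call:
carry_out --pt "0 0 0.015 0 0 0" --pt "0 0 0.03 0 0 0" --pt "0 0 0.04 0 0 0" --pt "0 0 0.05 0 0 0" --pt "0 0 0.056 0 0 0" --pt "0 0 0.061 0 0 0" --pt "0 0 0.061 0 0 0"

```text
clock: 3.38
tool_pos: [0.5771, -0.0605, 0.0653]
orientation: [180.0, -0.0, -83.0]
force: [-0.2, -0.5, -0.3]
opening: 0.0006
gripper_force: 0.0
```

Call:
carry_out --pt "-0.01 0 0 0 0 0" --pt "-0.02 0 0 0 0 0" --pt "-0.03 0 0 0 0 0" --pt "-0.04 0 0 0 0 0" --pt "-0.05 0 0 0 0 0" --pt "-0.06 0 0 0 0 0" --pt "-0.07 0 0 0 0 0" --pt "-0.08 0 0 0 0 0"

```text
clock: 4.38
tool_pos: [0.5673, 0.0196, 0.0656]
orientation: [180.0, -0.0, -83.0]
force: [-0.6, 0.0, -0.1]
opening: 0.0001
gripper_force: 0.1
```

```bash
python3 -c "
from h import *
to(.002,.16,.064)
a=viewer.snapshot('scene')[100:340,140:420,::-1]
cv2.imwrite('pics/t2.png',cv2.resize(a,(700,600)))"
```

```text
t 4.375 tcp [0.5673 0.0196 0.0656] board 0.0031 -0.0015 [180.    -0.   -82.95] F [-0.6  0.  -0.1] op 0.00012537216887285348
shift [-0.1615  0.0011  0.0016]
```

View pics/t2.png

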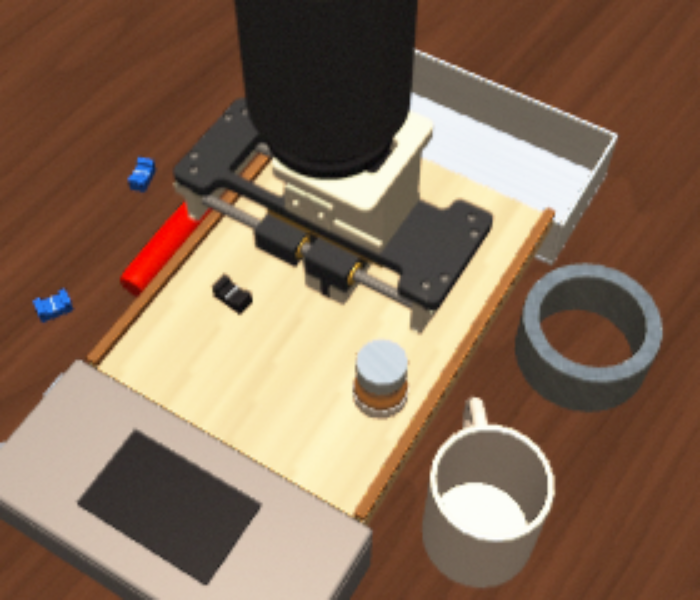

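The jar is untouched and the cap is being pushed ahead, so I'll continue past the edge.

Call:
carry_out --pt "-0.01 0 0 0 0 0" --pt "-0.02 0 0 0 0 0" --pt "-0.03 0 0 0 0 0" --pt "-0.04 0 0 0 0 0" --pt "-0.05 0 0 0 0 0" --pt "-0.06 0 0 0 0 0" --pt "-0.07 0 0 0 0 0" --pt "-0.08 0 0 0 0 0"

```text
clock: 5.42
tool_pos: [0.5575, 0.099, 0.0656]
orientation: [180.0, -0.0, -82.9]
force: [1.0, 0.0, -0.3]
opening: 0.0005
gripper_force: 0.1
```

Call:
carry_out --pt "-0.012 0 0 0 0 0" --pt "-0.024 0 0 0 0 0" --pt "-0.036 0 0 0 0 0" --pt "-0.048 0 0 0 0 0" --pt "-0.06 0 0 0 0 0" --pt "-0.072 0 0 0 0 0" --pt "-0.084 0 0 0 0 0" --pt "-0.084 0 0 0 0 0"

```text
clock: 6.42
tool_pos: [0.5473, 0.1826, 0.0655]
orientation: [-180.0, 0.0, -82.9]
force: [-0.4, -0.9, -0.3]
opening: 0.0004
gripper_force: 0.0
```

Call:
carry_out --pt "0 0 -0.05 0 0 0" --pt "0.04 0.02 -0.07 0 0 0" --pt "0.09 0.04 -0.07 0 0 0" --pt "0.14 0.06 -0.07 0 0 0" --pt "0.19 0.06 -0.07 0 0 0" --pt "0.24 0.06 -0.07 0 0 0" --pt "0.255 0.06 -0.07 0 0 0" --pt "0.255 0.06 -0.07 0 0 0"

```text
clock: 7.42
tool_pos: [0.5188, -0.0797, 0.1354]
orientation: [180.0, 0.0, -83.1]
force: [0.2, 1.0, -0.4]
opening: 0.0002
gripper_force: 0.0
```

```bash
python3 -c "
from h import *
to(-.057,-.085,.065)
a=viewer.snapshot('scene')[80:320,140:420,::-1]
b=viewer.snapshot('top')[130:290,130:370,::-1]
cv2.imwrite('pics/t3.png',np.hstack([cv2.resize(a,(400,343)),cv2.resize(b,(400,343))]))"
```

```text
t 7.425 tcp [ 0.5188 -0.0797  0.1354] board -0.0573 -0.0941 [179.98   0.   -83.09] F [ 0.2  1.  -0.4] op 0.00021315997094562708
shift [-0.0091 -0.0003  0.0704]
```

View pics/t3.png

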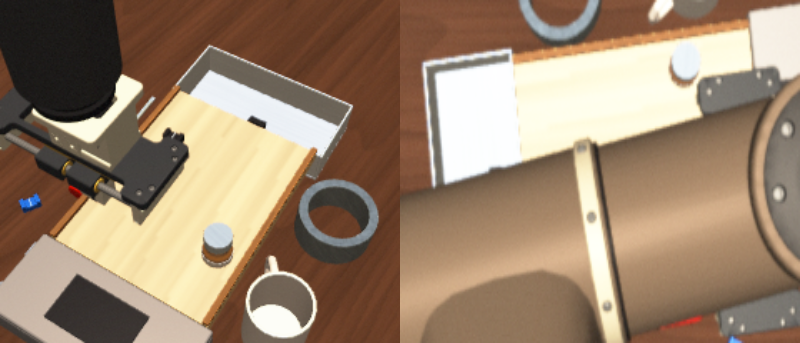

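The mid column is clear. One cap is visible in the tray, at about (257,122), and the other is probably hidden by the near wall. Next is the near column.

Call:
carry_out --pt "0 0 0.02 0 0 0" --pt "0 0 0.04 0 0 0" --pt "0 0 0.055 0 0 0" --pt "0 0 0.065 0 0 0" --pt "0 0 0.07 0 0 0" --pt "0 0 0.07 0 0 0" --pt "-0.005 0 0.07 0 0 0" --pt "-0.012 0 0.07 0 0 0"

```text
clock: 8.52
tool_pos: [0.5178, -0.0665, 0.066]
orientation: [-180.0, 0.0, -83.0]
force: [-1.2, -0.6, 0.4]
opening: 0.0004
gripper_force: 0.0
```

Call:
carry_out --pt "-0.01 0 0 0 0 0" --pt "-0.02 0 0 0 0 0" --pt "-0.03 0 0 0 0 0" --pt "-0.04 0 0 0 0 0" --pt "-0.05 0 0 0 0 0" --pt "-0.06 0 0 0 0 0" --pt "-0.07 0 0 0 0 0" --pt "-0.08 0 0 0 0 0"

```text
clock: 9.52
tool_pos: [0.5077, 0.0132, 0.0655]
orientation: [180.0, -0.0, -83.0]
force: [0.5, -1.7, -0.7]
opening: 0.0006
gripper_force: 0.1
```

Call:
carry_out --pt "-0.01 0 0 0 0 0" --pt "-0.02 0 0 0 0 0" --pt "-0.03 0 0 0 0 0" --pt "-0.04 0 0 0 0 0" --pt "-0.05 0 0 0 0 0" --pt "-0.06 0 0 0 0 0" --pt "-0.07 0 0 0 0 0" --pt "-0.08 0 0 0 0 0"

```text
clock: 10.52
tool_pos: [0.4978, 0.0926, 0.0655]
orientation: [180.0, -0.0, -83.0]
force: [-0.5, 0.3, 0.2]
opening: 0.0002
gripper_force: 0.1
```

Call:
carry_out --pt "-0.012 0 0 0 0 0" --pt "-0.024 0 0 0 0 0" --pt "-0.036 0 0 0 0 0" --pt "-0.048 0 0 0 0 0" --pt "-0.06 0 0 0 0 0" --pt "-0.072 0 0 0 0 0" --pt "-0.084 0 0 0 0 0" --pt "-0.084 0 0 0 0 0"

```text
clock: 11.52
tool_pos: [0.4876, 0.1762, 0.0656]
orientation: [-180.0, 0.0, -82.9]
force: [0.1, 0.3, -0.6]
opening: 0.0006
gripper_force: 0.0
```

Call:
carry_out --pt "0 0 -0.05 0 0 0" --pt "0 0 -0.11 0 0 0" --pt "-0.05 0 -0.13 0 0 0" --pt "-0.11 0 -0.14 0 0 0" --pt "-0.17 0 -0.14 0 0 0" --pt "-0.22 0 -0.14 0 0 0" --pt "-0.27 0 -0.14 0 0 0" --pt "-0.27 0 -0.14 0 0 0"

```text
clock: 12.52
tool_pos: [0.4538, 0.4459, 0.2044]
orientation: [180.0, -0.0, -82.8]
force: [-0.6, -0.9, -0.3]
opening: 0.0005
gripper_force: 0.0
```

```bash
python3 -c "
from h import *
to(-.057,-.085,.065)
a=viewer.snapshot('scene')[80:320,140:420,::-1]
b=viewer.snapshot('top')[130:290,130:370,::-1]
cv2.imwrite('pics/t4.png',np.hstack([cv2.resize(a,(400,343)),cv2.resize(b,(400,343))]))"
```

```text
t 12.525 tcp [0.4538 0.4459 0.2044] board -0.0572 0.4355 [ 1.7996e+02 -5.0000e-02 -8.2810e+01] F [-0.6 -0.9 -0.3] op 0.0005150493078436499
shift [0.5204 0.0009 0.1399]
```

View pics/t4.png

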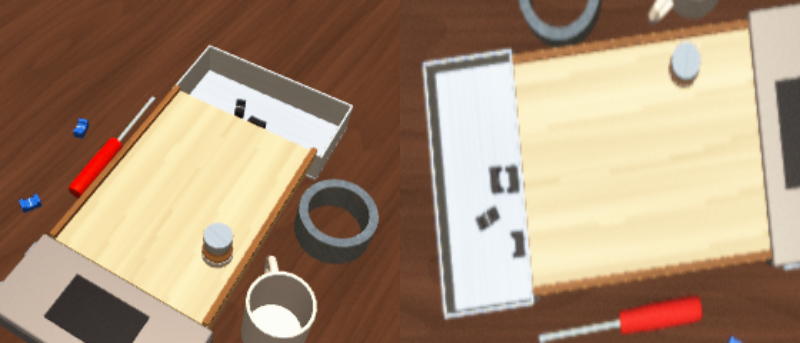

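The board is clear. In the tray I see a dark pair at (503,180), one cap at (487,217), and one at (519,243) beside the board wall. A zoomed view should confirm the count and that none is on the rim.

```bash
python3 -c "
from h import *
b=viewer.snapshot('top')
cv2.imwrite('pics/t5.png',cv2.resize(b[195:265,160:225,::-1],(557,600),interpolation=cv2.INTER_CUBIC))
o,bx,by=np.load('b.npy')
for u,v in[(192,211),(192,217),(182,231),(201.5,243.5)]:
  for z in(.01,.06):
    r=px((u,v),z)[:2]-o;print(u,v,z,(r@bx).round(3),(r@by-.194).round(3))"
```

```text
192 211 0.01 0.008 -0.024
192 211 0.06 0.004 -0.032
192 217 0.01 -0.005 -0.023
192 217 0.06 -0.008 -0.03
182 231 0.01 -0.031 0.001
182 231 0.06 -0.033 -0.008
201.5 243.5 0.01 -0.061 -0.036
201.5 243.5 0.06 -0.061 -0.043
```

View pics/t5.png

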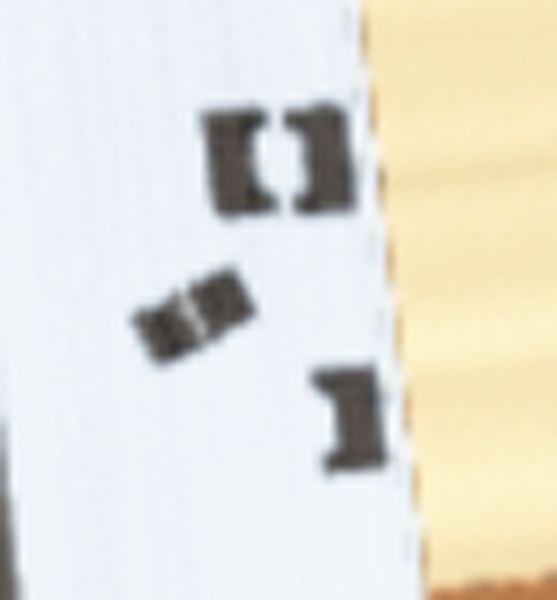

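The zoom shows all four caps lying separately on the tray floor: three on their sides and one upright. Their tray y runs from -0.036 to +0.001, so all are inside the walls. I'll hand the job in.

```bash
python3 -c "
from plant import workorder
print(workorder.close_job())"
```

```text
the job is handed in; nothing more can be done
None
```

I swept all four caps off the board into the open tray, where the last picture shows them on the floor inside the walls; the jar, mug, tape roll and screwdriver appeared unmoved, and the job was handed in shortly after 12.5 s (no verdict was returned).

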